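Release and slide off a reader's battery cover

TASK

The bench reader's batteries are due for a change. Press its ribbed push pad fully down so that the steel catch bar in front of the battery cover sinks and stays in, then push the cover by the upright face of its thumb wedge, off its seat over the batteries and along its rails onto the deck, until it is up against the rim at the deck's end. Only press and push with the fingers: do not lift the cover, do not press the reader's round start key, and leave the other things on the worktop where they are.

Things in the scene. Friction and masses are not known exactly. Their poses are not given: they have to be found in the camera images.
- reader: Bench reader, white box 190 (x) x 112 (y) x 34 mm high, fixed; its place and yaw vary. Origin: centre of its underside on the worktop, z up; its +x is the way the cover slides off. Top face (deck) at z = 34 mm. From -x to +x: dark display (2 mm proud), battery well under the cover, catch bar, open deck, end rim. A rear stop 5 mm above the deck lies just behind the cover.
- rail (a point): Middle of the top of the rail on the reader's +y side, 43 mm above the worktop. Two such rails, 9 mm above the deck and 4 mm thick, run along the reader's x at y = 20.5 to 24.5 and -50.5 to -46.5 mm, from x = -39 to 93 mm; their lips reach 3.5 mm inward over the cover's side edges, so it cannot be lifted out.
- catch (a joint): Travel of the catch in m: 0 = up (bar 6 mm above the deck, blocks the cover), 0.009 = fully down (bar 3 mm below the deck); clears the cover from about 0.006. Pressing takes about 4 N plus 20 N per m/s; no spring: it stays where it is left.
- catch_pad (a point): Centre of the top of the push pad, a grey ribbed block 30 x 26 mm (reader's x and y) at the end of the catch bar, outside the rail on the reader's +y side; its top is 53 mm above the worktop when up and 44 mm when down, still higher than the rail. Moves with the catch. Axes as the reader's.
- cover: Battery cover, a grey plate 52 (x) x 64 (y) x 4 mm, about 50 g, loose between rails with 1.5 mm play each side. Origin at the centre of its underside, axes as the reader's. On top it has a thumb wedge 36 mm wide: an upright face looking to -x, from 4 to 19 mm above the origin, and a ramp falling from there towards +x.
- push_face (a point): Middle of the wedge's upright face, 15 mm behind (-x of) the cover's origin and 12 mm above it (47 mm above the worktop). Pushing it to +x moves the cover. Moves with the cover.
- seat (a point): Fixed point on the reader: where the cover's origin is when the cover is seated (to 2 mm).
- parked (a point): Fixed point on the reader: where the cover's origin is when the cover is against the end rim, 73.5 mm in +x of the seat.
- key (a joint): Travel of the round start key in m, 0 = up, 0.004 = fully down (springs back, 2 N). A grey round button, 18 mm across, 5 mm above the deck, beside the display at x = -71, y = 34 mm in the reader's frame. Leave it alone.
- fresh_battery: Bystander: battery 51 mm long, 15 mm thick, lying behind the reader (its -y side). Origin at the centre of its underside.
- sample_cup: Bystander: lidded sample cup, 56 mm across, 58 mm high, behind the reader (its -y side). Origin at the centre of its underside.
- carton: Bystander: small carton 34 x 62 x 18 mm on the reader's +y side. Origin at the centre of its underside.
- marker: Bystander: marker pen 135 mm long, 17 mm thick, near the sink. Origin at the centre of its underside.
- meter: Bystander: hand-held meter 58 x 92 x 23 mm at the right. Origin at the centre of its underside.
There are look-alikes about, which are no part of the job. Leave any blue or green look-alike of the cover alone.

How it is judged:
On the way, in this order (a step that is already met when the one before it is completed fails the run):
1. the catch is pressed down while the cover is still on its seat (value of joint catch above 0.0065 m and distance between cover and seat below 0.012 m), for 0.1 s.
2. the cover is pushed along the rails onto the deck (horizontal distance between cover and parked below 0.01 m), for 0.2 s.
At the end, for the whole second after the job is handed in: The catch is in (more than 6.5 mm of its 9 mm), and the cover lies flat and at rest on the deck within 10 mm of its place against the end rim (distance between cover and parked below 0.01 m and angle between cover's own z axis and vertical below 0.1 rad and linear speed of cover below 0.02 m/s and value of joint catch above 0.0065 m); the robot touches nothing.
It fails at once if the cover is lifted (more than 8 mm) or tipped (more than 17 degrees) (z of cover in the frame of reader above 0.043 m or angle between cover's own z axis and vertical above 0.3 rad).
It fails at once if the round start key is pressed (value of joint key above 0.002 m).
It fails at once if a bystander (battery, cup, carton, marker, meter) is moved more than 20 mm or lifted (distance of any of fresh_battery, sample_cup, carton, marker, meter from where it was at the start of the episode above 0.02 m).
It also fails if it takes over 38 s, if anything falls off the work surface, if the arm or the gripper's body presses on something with over 40 N, if the wrist force passes 120 N, or if a joint passes its speed limit or range.

ROBOT

A 7-joint arm with a two-finger parallel gripper is mounted at the origin on a cart in front of the work surface, level with it; the furniture and walls round the work are solid. World frame = base frame: x ahead of the robot, y to its left, z up, the work surface at z = 0. Lengths are in m, angles in rad, forces in N, time in s.
With the tool pointing down it reaches from about 0.4 to 0.85 m from the base axis. Payload 4.4 kg.
Tool frame: the origin (TCP) lies midway between the tips of the shut fingers; the grasp point (between the pads) lies 19 mm behind it; z points along the fingers, x is the direction in which the jaws open and shut, and the axes are right-handed (so a half turn about z gives the same grasp; the last joint's range is limited). The gripper opens to 94 mm and grips with 3 to 60 N. Pads are 16 mm wide; open, the fingers measure 119 mm over their backs; the gripper's body (75 mm by 177 mm) begins 78 mm behind the grasp point.
Start: joints at [-1.334, 0.628, 0.038, 1.517, -0.027, 0.996, -0.02], TCP at [0.194, 0.62, 0.205] pointing down, gripper open.
Joint ranges: [-3.06, 3.06], [-0.37, 2.12], [-1.25, 1.32], [0.18, 2.47], [-1.1, 4.24], [0.23, 1.98], [-2.94, 2.94]. Speed limits (rad/s): [2.57, 2.57, 3.14, 3.14, 3.14, 3.14, 3.14].

INTERFACE

Orientations are given as a unit quaternion [x, y, z, w].
In Python, from bench import ctrl gives the robot as it stands.
- The arm moves only by the shell command python3 -m handwheel 'ROWS' [FORCE]. ROWS is JSON, a list of rows, each a list of 7 numbers: the shift along the tool's x, y, z in cm, then the turn, a rotation vector about the tool's x, y, z in rad, then the opening, from -1 (shut) to 1 (fully open). In form: [[x, y, z, ax, ay, az, hand], ...]. A call has 1 to 10 rows; each row shifts and turns the pose as measured when the row begins, along the tool's axes as they then stand; what a row does not reach is not made up. A row lasts 1/10 s, in which the tool goes at most 50 mm and 8.59 degrees, less where a joint would pass 70% of its speed; a pose out of reach is approached as far as the arm can. A call with a gripper value outside its range is refused whole. The fingers move at their own pace and stop on an object; FORCE is the grip in N (left out, the last holds). Time passes only in rows, so rows that do not move let the fingers close. It gives the time, the measured TCP pose, the force and the opening at its end, in the units of the state.
- ctrl.get_state(): the state, without advancing time (a new reading comes with each control period).
- ctrl.read_camera(name): name is "scene" or "top"; returns the picture (420x560x3 uint8, red, green, blue); there is no depth.
- ctrl.camera_params(name): a dict with "intrinsics" (3x3 intrinsics, pixels), "dist_coeffs" ([k1, k2, p1, p2, k3] as OpenCV has them; the pictures are not rectified), "view" (4x4, takes a point from world to camera coordinates). Camera axes: x right, y down, z forward; pixel columns grow to the right and rows downward; lengths in m; the calibration is good to about 2 mm. A picture is of the moment at which its call begins. camera_params takes no time and is no camera call.
- ctrl.hand_in(): hands the job in, once; it reports no verdict.
The state is a dict: "t": time; "joint_pos": joint angles; "dq": joint speeds; "joint_torque": joint torques, N m; "position": TCP position; "tool_rot": TCP orientation; "force": force on the tool from outside, world axes, zero at the start; "torque": the same for the moment, N m; "grip_width": opening from 0.0 (shut) to 1.0 (fully open).
Only numpy, scipy, OpenCV 4.12 (cv2) and the standard library are available. Lean on these libraries where they do the work, as an engineer would, in place of code of your own. Each camera call takes 0.05 s, during which the arm holds its last target.

## Working session

There is one attempt and no reset: what is moved stays moved. The work goes in short steps, Python scripts to look and compute and a shell command to move; the robot and the scene stay as the last step left them, time stands still between calls to the robot, and variables do not carry over. Pictures are saved under pics/ and viewed, and the job is handed in when it is done.

```bash
mkdir -p pics; ls; python3 - <<'E'
from bench import ctrl
import cv2,numpy as np
for n in("scene","top"):
    im=ctrl.read_camera(n); cv2.imwrite(f"pics/{n}0.png",im[:,:,::-1])
    p=ctrl.camera_params(n); print(n,np.round(p["intrinsics"],1).tolist(),p["dist_coeffs"],np.round(p["view"],4).tolist())
print(ctrl.get_state())
E
```

```text
pics
scene [[409.6, 0.0, 287.6], [0.0, 409.6, 206.4], [0.0, 0.0, 1.0]] [-0.04817433  0.          0.          0.          0.        ] [[0.7944, -0.6072, -0.0158, -0.4662], [-0.3536, -0.4412, -0.8248, 0.2247], [0.4939, 0.6608, -0.5651, 0.768], [0.0, 0.0, 0.0, 1.0]]
top [[383.4, 0.0, 282.0], [0.0, 383.4, 213.3], [0.0, 0.0, 1.0]] [0.01568052 0.         0.         0.         0.        ] [[-0.0509, -0.9987, 0.0011, -0.0401], [-0.9784, 0.0496, -0.2007, 0.576], [0.2004, -0.0113, -0.9796, 0.795], [0.0, 0.0, 0.0, 1.0]]
{'t': 0.1, 'joint_pos': array([-1.33380628,  0.62922129,  0.0384504 ,  1.51825484, -0.02701809,
        0.99630011, -0.01998882]), 'dq': array([ 0.00032114, -0.00119543, -0.00240701, -0.00244871, -0.00161506,
       -0.00120577,  0.00089908]), 'joint_torque': array([ 2.04590186e-03, -5.50788903e+01,  1.14763074e+00, -1.87118232e+01,
       -5.20132785e-02,  1.92172959e-02,  8.01149372e-05]), 'position': array([0.1936116 , 0.61987442, 0.20467135]), 'tool_rot': array([ 8.05663202e-01,  5.92373287e-01, -6.70186973e-04,  4.94516448e-04]), 'force': array([0.17716792, 0.02813168, 0.16720434]), 'torque': array([-0.00347583,  0.03431017,  0.05198732]), 'grip_width': 0.9978780772315532}
```

View pics/scene0.png

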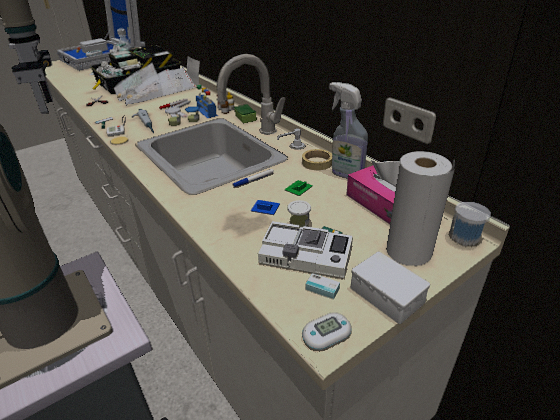

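View pics/top0.png

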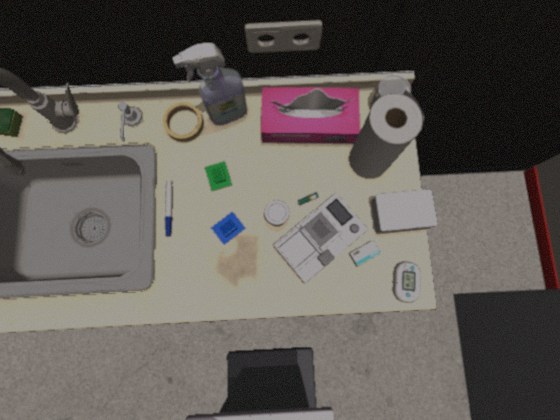

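The top view shows the reader around (320,237), with the display at (340,211), the pad at (325,258) and the open deck at lower left. I'll enlarge both views.

```bash
python3 - <<'E'
import cv2
a=cv2.imread("pics/top0.png")[180:300,250:410]; cv2.imwrite("pics/topz.png",cv2.resize(a,None,fx=5,fy=5,interpolation=cv2.INTER_CUBIC))
a=cv2.imread("pics/scene0.png")[200:310,245:375]; cv2.imwrite("pics/scz.png",cv2.resize(a,None,fx=5,fy=5,interpolation=cv2.INTER_CUBIC))
E
```

```text
(no output)
```

View pics/topz.png

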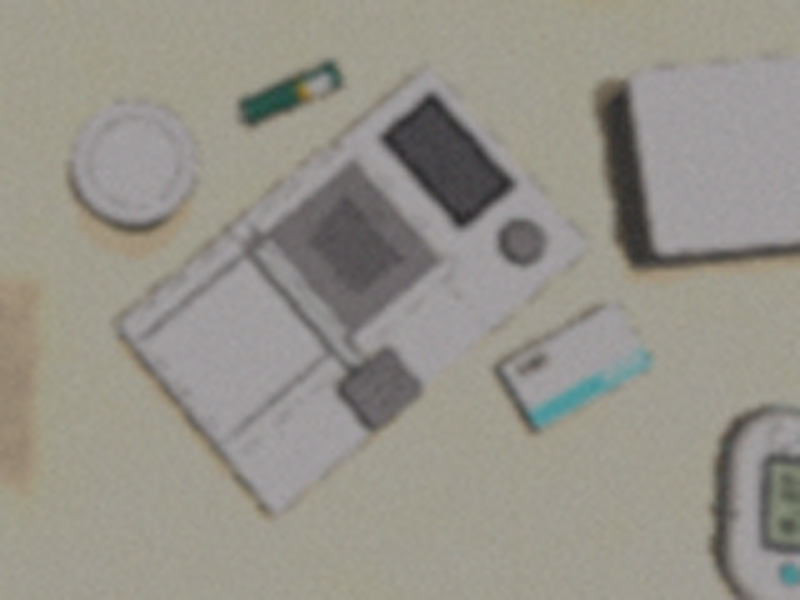

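View pics/scz.png

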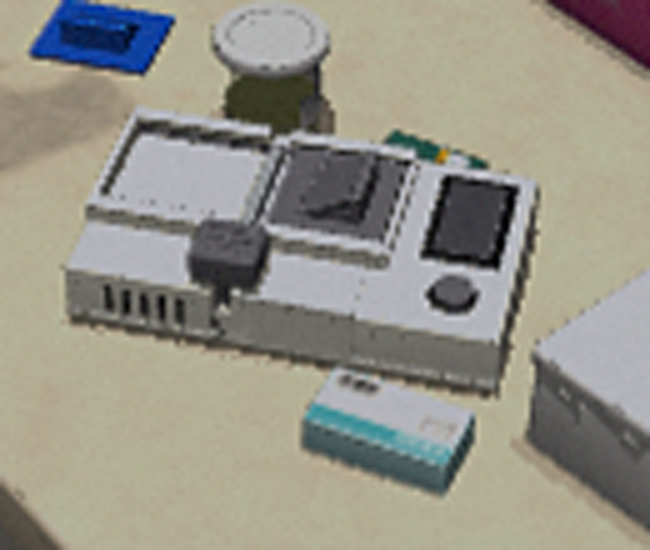

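Both views agree on the layout: wedge face is on the display side, the pad is on the carton side. In the top crop the box corners are at about (272,515), (583,240) and (430,72), the key at (522,242), and the pad at (381,388). I'll cast rays from these and fit the reader's frame.

```bash
cat > h.py <<'E'
from bench import ctrl
import cv2,numpy as np
from scipy.spatial.transform import Rotation as R
def cast(n,px,z):
    p=ctrl.camera_params(n);K=np.array(p["intrinsics"],float);D=np.array(p["dist_coeffs"],float);V=np.array(p["view"],float)
    u=cv2.undistortPoints(np.array([[px]],float),K,D)[0,0]
    d=V[:3,:3].T@np.array([u[0],u[1],1]);c=-V[:3,:3].T@V[:3,3]
    return c+d*(z-c[2])/d[2]
def proj(n,P):
    p=ctrl.camera_params(n);V=np.array(p["view"],float)
    return cv2.projectPoints(np.array(P,float).reshape(-1,3),V[:3,:3],V[:3,3],np.array(p["intrinsics"],float),np.array(p["dist_coeffs"],float))[0][:,0]
E
cat > fit.py <<'E'
from h import *
T=lambda x,y:(x/5+250-.4,y/5+180-.4)
S=lambda x,y:(x/5+245-.4,y/5+200-.4)
def fit(obs,lab):
    w=np.array([cast(n,p,z)[:2] for n,p,z,_ in obs]); m=np.array([o[3] for o in obs])/1000
    wc,mc=w.mean(0),m.mean(0); A=(m-mc)[:,0]+1j*(m-mc)[:,1]; B=(w-wc)[:,0]+1j*(w-wc)[:,1]
    g=(A.conj()*B).sum(); yaw=np.angle(g); sc=abs(g)/(abs(A)**2).sum()
    c,s=np.cos(yaw),np.sin(yaw);Q=np.array([[c,-s],[s,c]]); o=wc-Q@mc
    print(lab,"o",o.round(4),"yaw",round(yaw,4),"scale",sc.round(3)); print(((w-o)@Q*1000-m*1000).round(1).tolist()); return o,yaw
t=[("top",T(272,515),.034,(95,56)),("top",T(583,240),.034,(-95,56)),("top",T(430,72),.034,(-95,-56)),("top",T(522,242),.039,(-71,34))]
s=[("scene",S(68,270),.034,(95,56)),("scene",S(500,340),.034,(-95,56)),("scene",S(540,183),.034,(-95,-56)),("scene",S(454,290),.039,(-71,34))]
fit(t,"top");fit(s,"scene");o,yaw=fit(t+s,"both")
c,sn=np.cos(yaw),np.sin(yaw);Q=np.array([[c,-sn],[sn,c]])
def rd(n,p,z): return ((cast(n,p,z)[:2]-o)@Q*1000).round(1)
print("pad",rd("top",T(384,383),.053),rd("scene",S(230,240),.053))
print("cover corners",[rd("top",T(*p),.038).tolist() for p in((270,222),(355,163),(440,262),(358,330))])
print("wedge face top",[rd("top",T(*p),.053).tolist() for p in((347,197),(403,258))],[rd("scene",S(*p),.053).tolist() for p in((315,148),(378,152),(368,196))])
print("display",[rd("top",T(*p),.036).tolist() for p in((432,95),(513,183),(466,226),(384,137))])
E
python3 fit.py
```

```text
top o [ 0.5199 -0.1522] yaw 2.2144 scale 0.978
[[-1.3, -1.0], [0.3, -4.2], [1.6, 4.3], [-0.6, 0.8]]
scene o [ 0.5183 -0.158 ] yaw 2.2215 scale 0.976
[[-2.5, -0.1], [1.8, -2.5], [0.2, 3.1], [0.6, -0.5]]
both o [ 0.5191 -0.1551] yaw 2.2179 scale 0.977
[[0.7, -3.7], [2.3, -6.2], [3.2, 2.2], [1.4, -1.3], [-4.6, 2.6], [-0.3, -0.4], [-1.5, 5.1], [-1.4, 1.6]]
pad [22.2 40.3] [22.3 43.8]
cover corners [[11.5, -47.5], [-36.0, -43.3], [-35.4, 15.7], [13.3, 15.1]]
wedge face top [[-19.9, -32.5], [-20.8, 4.2]] [[2.2, -26.9], [-25.7, -31.0], [-27.8, 0.5]]
display [[-84.7, -44.8], [-85.5, 9.8], [-55.8, 10.9], [-54.6, -44.1]]
```

```bash
cat >> h.py <<'E'
o=np.array([.5191,-.1551]);yaw=2.2179
Q=np.array([[np.cos(yaw),-np.sin(yaw)],[np.sin(yaw),np.cos(yaw)]])
def world(x,y): return o+Q@np.array([x,y])/1000
def go(x,y,z):
    """reader mm target -> tool-axis shift in cm and turn about tool z"""
    s=ctrl.get_state();T=R.from_quat(s["tool_rot"]);p=np.append(world(x,y),z/1000)
    d=T.inv().apply(p-s["position"])*100
    want=R.from_matrix(np.column_stack([-np.append(Q[:,1],0),-np.append(Q[:,0],0)*-1*-1 if 0 else np.cross([0,0,-1],-np.append(Q[:,1],0)),[0,0,-1]]))
    rv=(T.inv()*want).as_rotvec()
    r=(s["position"][:2]-o)@Q*1000
    print("shift cm",d.round(2),"rotvec",rv.round(3),"| now reader mm",r.round(1),"z",(s["position"][2]*1000).round(1),"F",s["force"].round(2),"grip",round(s["grip_width"],3),"t",round(s["t"],2))
E
python3 - <<'E'
from h import *
print(world(22,42),world(-45,-13),world(30,-13))
print("tap",cast("top",(10,165),.2),cast("top",(10,165),.05))
print("towel base",cast("scene",(412,258),0),"whitebox",cast("top",(378,230),.04),cast("top",(405,195),.04))
go(22,42,120)
E
python3 - <<'E'
import cv2
a=cv2.imread("pics/scene0.png")[222:256,292:332]; cv2.imwrite("pics/wz.png",cv2.resize(a,None,fx=16,fy=16,interpolation=cv2.INTER_CUBIC))
E
```

```text
[ 0.47232768 -0.16286855] [ 0.55660135 -0.18316508] [ 0.51138549 -0.12332759]
tap [0.66267588 0.4384686  0.2       ] [0.71895243 0.54605803 0.05      ]
towel base [ 0.69821031 -0.31067304  0.        ] whitebox [ 0.52755081 -0.28365375  0.04      ] [ 0.60537113 -0.35361359  0.04      ]
shift cm [-66.39  49.94   8.58] rotvec [0.001 0.002 0.621] | now reader mm [ 814.5 -207.5] z 204.7 F [0.18 0.03 0.17] grip 0.998 t 0.1
```

View pics/wz.png

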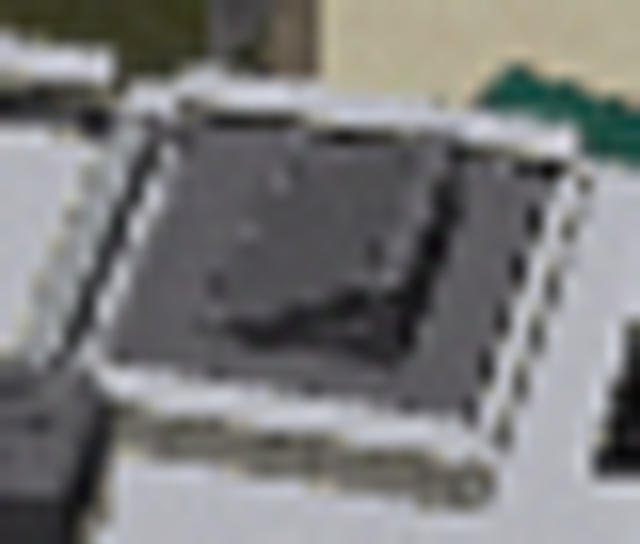

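The wedge's upright face shows in the scene view, with its foot at about (405,365) in the crop. The path keeps clear of the tap. First the traverse, with the fingers closing on the way.

```bash
python3 -m handwheel '[[-4,3,0,0,0,0,-1],[-4,3,0,0,0,0,-1],[-4,3,0,0,0,0,-1],[-4,3,0,0,0,0,-1],[-4,3,0,0,0,0,-1],[-4,3,0,0,0,0,-1],[-4,3,0,0,0,0,-1],[-4,3,0,0,0,0,-1]]' 20
python3 - <<'E'
from h import *
print("face foot",[((cast("scene",(292+a/16-.5,222+b/16-.5),.038)[:2]-o)@Q*1000).round(1) for a,b in((405,365),(460,190))])
go(22,42,120)
E
```

```text
t: 0.9
position: [0.3238, 0.2464, 0.2005]
tool_rot: [0.802, 0.598, -0.002, -0.001]
force: [1.2, 0.3, 0.0]
grip_width: 0.357
face foot [array([-25.4,   1.7]), array([-24.7, -37.9])]
shift cm [-34.97  25.94   8.03] rotvec [-0.003  0.003  0.634] | now reader mm [438.1 -86.2] z 200.5 F [1.21 0.33 0.  ] grip 0.357 t 0.9
```

```bash
python3 -m handwheel '[[-4,3,0,0,0,0,-1],[-4,3,0,0,0,0,-1],[-4,3,0,0,0,0,-1],[-4,3,0,0,0,0,-1],[-4,3,0,0,0,0,-1],[-4,3,0,0,0,0,-1],[-4,2.5,0,0,0,0,-1],[-3,2,0,0,0,0,-1]]'
python3 - <<'E'
from h import *
go(22,42,120)
E
```

```text
t: 1.7
position: [0.4496, -0.121, 0.2004]
tool_rot: [0.802, 0.598, -0.001, -0.0]
force: [-0.0, 0.3, -0.2]
grip_width: 0.008
shift cm [-3.36  3.39  8.04] rotvec [-0.001  0.001  0.634] | now reader mm [69.2 34.9] z 200.4 F [-0.03  0.32 -0.17] grip 0.008 t 1.7
```

```bash
python3 -m handwheel '[[-3.4,3.4,1,0,0,0,-1],[0,0,2,0,0,0.14,-1],[0,0,2,0,0,0.14,-1],[0,0,2,0,0,0.14,-1],[0,0,1,0,0,0.14,-1],[0,0,0,0,0,0.08,-1],[0,0,0,0,0,0,-1]]'
python3 - <<'E'
from h import *
go(22,42,65)
for n in("scene","top"):
    im=ctrl.read_camera(n)[:,:,::-1]; a=im[130:310,245:375] if n=="scene" else im[180:300,250:410]
    cv2.imwrite(f"pics/{n}1.png",cv2.resize(a,None,fx=3.3 if n=="scene" else 5,fy=3.3 if n=="scene" else 5,interpolation=cv2.INTER_CUBIC))
E
```

```text
t: 2.4
position: [0.472, -0.1736, 0.1164]
tool_rot: [0.955, 0.297, -0.002, 0.002]
force: [-0.6, -0.4, -0.3]
grip_width: 0.004
shift cm [ 0.66 -0.88  5.13] rotvec [ 0.003  0.005 -0.045] | now reader mm [13.7 48.8] z 116.4 F [-0.59 -0.37 -0.3 ] grip 0.004 t 2.4
```

View pics/scene1.png

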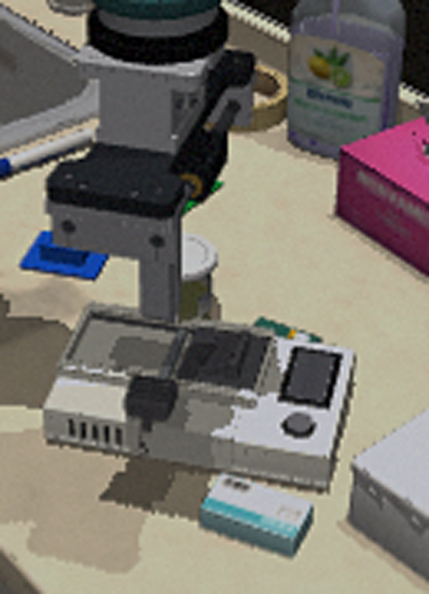

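View pics/top1.png

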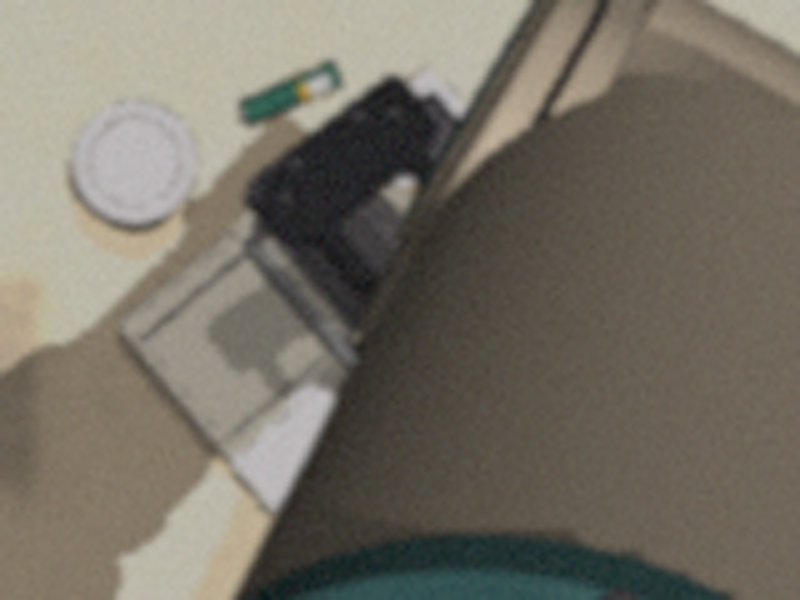

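The scene view shows the shut fingers (tip near (160,320) in the crop) just above and beside the pad at (150,400). The arm hides the pad in the top view. I'll centre over the pad and descend.

```bash
python3 -m handwheel '[[0.65,-0.9,1.5,0,0,-0.045,-1],[0,0,1.5,0,0,0,-1],[0,0,1,0,0,0,-1],[0,0,0,0,0,0,-1]]'
python3 - <<'E'
from h import *
go(22,42,53)
E
```

```text
t: 2.9
position: [0.4744, -0.1625, 0.0772]
tool_rot: [0.946, 0.323, 0.001, 0.003]
force: [-0.1, -0.1, 0.9]
grip_width: 0.005
shift cm [-0.18 -0.12  2.42] rotvec [0.006 0.    0.011] | now reader mm [21.  40.1] z 77.2 F [-0.07 -0.14  0.88] grip 0.005 t 2.9
```

```bash
python3 -m handwheel '[[-0.2,-0.1,1,0,0,0,-1],[0,0,0.5,0,0,0,-1],[0,0,0,0,0,0,-1]]'
python3 - <<'E'
from h import *
go(22,42,53)
im=ctrl.read_camera("scene")[:,:,::-1]; cv2.imwrite("pics/s2.png",cv2.resize(im[190:310,245:375],None,fx=5,fy=5,interpolation=cv2.INTER_CUBIC))
E
```

```text
t: 3.2
position: [0.4728, -0.1638, 0.0621]
tool_rot: [0.946, 0.323, 0.002, 0.004]
force: [1.0, 0.3, -0.4]
grip_width: 0.004
shift cm [ 0.02 -0.11  0.91] rotvec [ 0.008 -0.001  0.012] | now reader mm [20.9 42.2] z 62.1 F [ 1.03  0.3  -0.36] grip 0.004 t 3.2
```

View pics/s2.png

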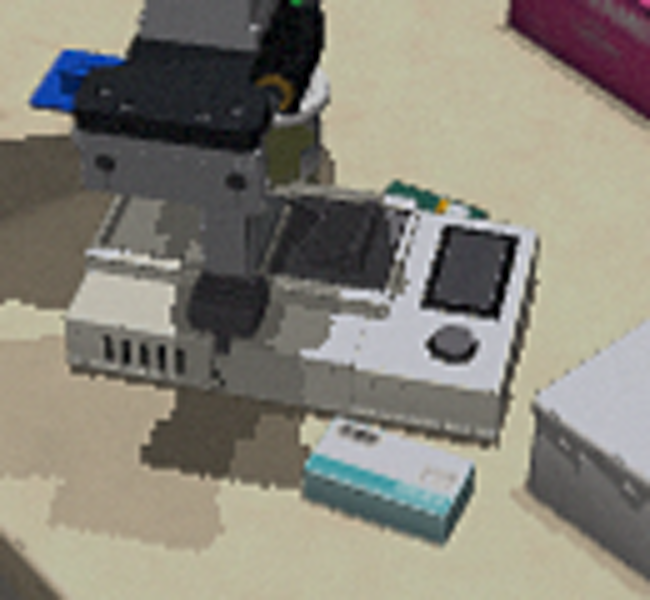

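The fingertips at (230,275) in the crop are right over the pad at (230,300). Now I'll press.

```bash
python3 -m handwheel '[[0,0,0.4,0,0,0,-1],[0,0,0.4,0,0,0,-1],[0,0,0.3,0,0,0,-1],[0,0,0.3,0,0,0,-1],[0,0,0.2,0,0,0,-1]]'
```

```text
t: 3.75
position: [0.4737, -0.1644, 0.0465]
tool_rot: [0.946, 0.323, 0.003, 0.004]
force: [-1.2, 0.2, 3.9]
grip_width: 0.005
```

```bash
python3 -m handwheel '[[0,0,0.2,0,0,0,-1],[0,0,0.2,0,0,0,-1],[0,0,0.2,0,0,0,-1]]'
```

```text
t: 4.05
position: [0.4736, -0.1647, 0.0429]
tool_rot: [0.946, 0.323, 0.003, 0.004]
force: [-5.9, 1.9, 35.7]
grip_width: 0.005
```

The force jumped to 36 N, so the pad is on its bottom stop. I'll raise the hand and look.

```bash
python3 -m handwheel '[[0,0,-1,0,0,0,-1],[0,0,-3,0,0,0,-1],[0,0,-3,0,0,0,-1],[0,3,0,0,0,0,-1],[0,3,0,0,0,0,-1]]'
python3 - <<'E'
from h import *
go(-47,-15,70)
im=ctrl.read_camera("scene")[:,:,::-1]; cv2.imwrite("pics/s3.png",cv2.resize(im[190:310,245:375],None,fx=5,fy=5,interpolation=cv2.INTER_CUBIC))
E
```

```text
t: 4.55
position: [0.5091, -0.2087, 0.116]
tool_rot: [0.946, 0.325, 0.003, 0.002]
force: [0.2, 0.5, -0.7]
grip_width: 0.002
shift cm [5.49 1.09 4.63] rotvec [ 0.006 -0.004  0.016] | now reader mm [-36.7  40.3] z 116.0 F [ 0.19  0.54 -0.66] grip 0.002 t 4.55
```

View pics/s3.png

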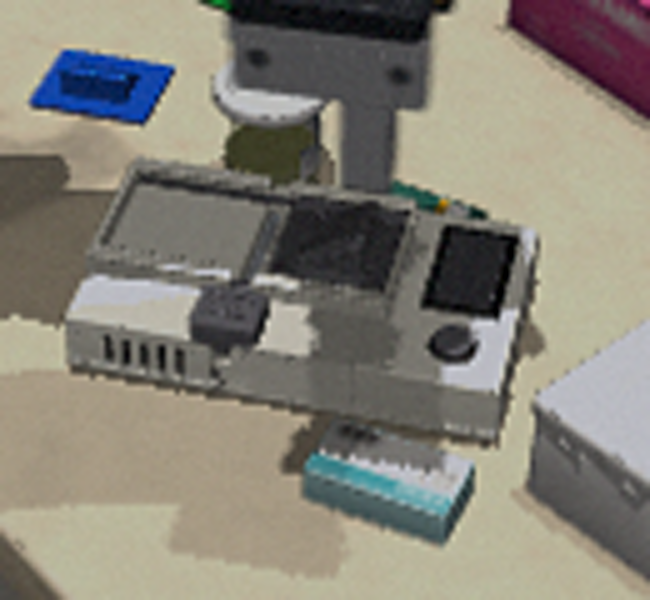

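The pad has dropped (its top at (230,300) is now about level with the rail) and the bar has sunk. Next I'll bring the fingers over the cover, behind the wedge.

```bash
python3 -m handwheel '[[3,0.9,0,0,0,0,-1],[2.5,0.5,0,0,0,0,-1],[0,0,2,0,0,0,-1],[0,0,2,0,0,0.015,-1],[0,0,0,0,0,0,-1]]'
python3 - <<'E'
from h import *
go(-49,-15,44)
im=ctrl.read_camera("scene")[:,:,::-1]; cv2.imwrite("pics/s4.png",cv2.resize(im[190:310,245:375],None,fx=5,fy=5,interpolation=cv2.INTER_CUBIC))
E
```

```text
t: 5.1
position: [0.5692, -0.1936, 0.075]
tool_rot: [0.949, 0.315, 0.006, 0.007]
force: [-0.8, -0.3, -0.5]
grip_width: 0.006
shift cm [-0.21 -1.24  3.08] rotvec [ 0.017 -0.006 -0.006] | now reader mm [-60.9 -16.8] z 75.0 F [-0.75 -0.32 -0.49] grip 0.006 t 5.1
```

View pics/s4.png

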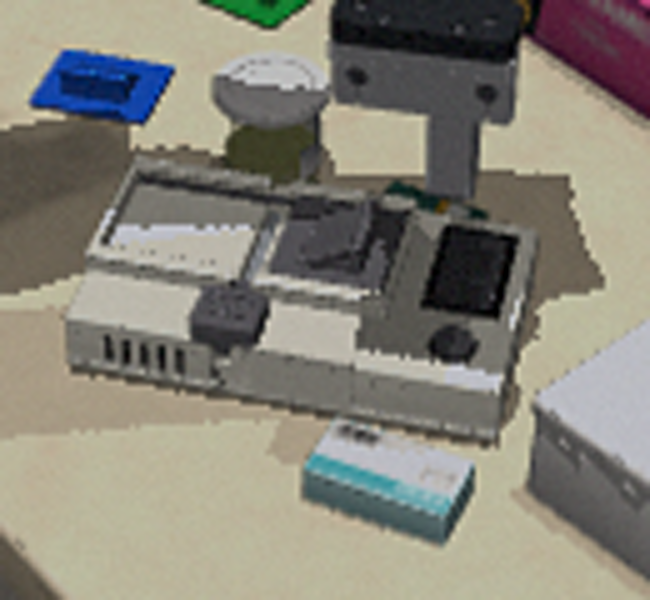

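The hand is over the display edge, a little too far back (tip at about (450,200) in the crop). I'll correct by 1.1 cm toward +x and lower it.

```bash
python3 -m handwheel '[[-0.2,-1.1,0,0.01,0,0,-1],[0,0,1,0,0,0,-1],[0,0,1,0,0,0,-1],[0,0,0,0,0,0,-1]]'
python3 - <<'E'
from h import *
go(-49,-15,44)
im=ctrl.read_camera("scene")[:,:,::-1]; cv2.imwrite("pics/s5.png",cv2.resize(im[190:310,245:375],None,fx=5,fy=5,interpolation=cv2.INTER_CUBIC))
E
```

```text
t: 5.55
position: [0.5615, -0.1866, 0.0568]
tool_rot: [0.949, 0.315, 0.006, 0.003]
force: [-0.1, 1.0, 0.1]
grip_width: 0.005
shift cm [ 0.   -0.18  1.28] rotvec [ 0.01  -0.009 -0.006] | now reader mm [-50.6 -14.8] z 56.8 F [-0.07  0.98  0.12] grip 0.005 t 5.55
```

View pics/s5.png

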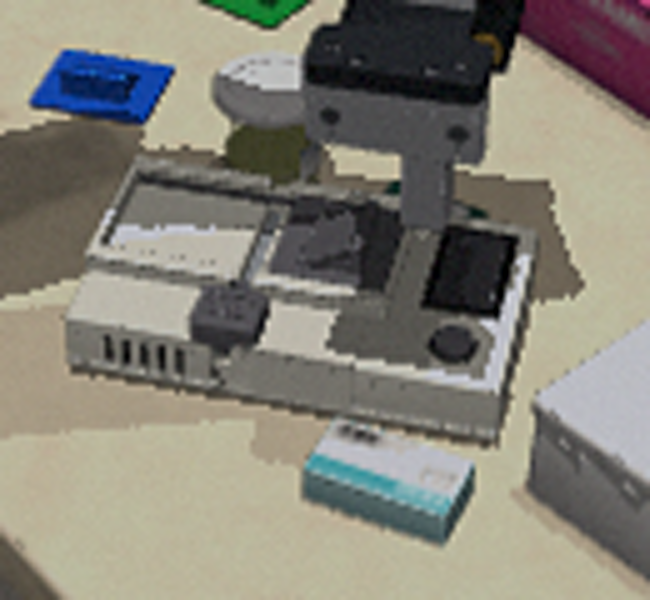

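The fingers are behind the wedge with a gap to it. I'll lower to about 46 mm and make contact.

```bash
python3 -m handwheel '[[0,0,0.6,0,0,0,-1],[0,0,0.5,0,0,0,-1],[0,-0.7,0,0,0,0,-1],[0,-0.7,0,0,0,0,-1],[0,-0.5,0,0,0,0,-1],[0,-0.5,0,0,0,0,-1]]'
python3 - <<'E'
from h import *
go(38.5,-15,46)
im=ctrl.read_camera("scene")[:,:,::-1]; cv2.imwrite("pics/s6.png",cv2.resize(im[190:310,245:375],None,fx=5,fy=5,interpolation=cv2.INTER_CUBIC))
E
```

```text
t: 6.2
position: [0.5474, -0.1673, 0.0456]
tool_rot: [0.949, 0.314, 0.007, 0.005]
force: [1.0, -0.2, -0.5]
grip_width: 0.002
shift cm [-0.07 -6.53 -0.13] rotvec [ 0.013 -0.01  -0.007] | now reader mm [-26.8 -15.2] z 45.6 F [ 0.98 -0.23 -0.48] grip 0.002 t 6.2
```

View pics/s6.png

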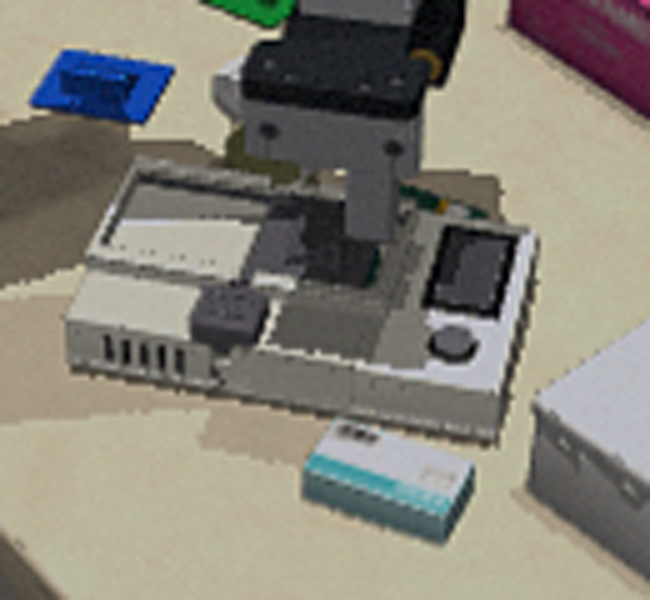

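The cover is sliding: the battery well opens at (370,265) and the cover's front edge has passed the sunk bar. I'll keep pushing.

```bash
python3 -m handwheel '[[0,-0.8,0,0,0,0,-1],[0,-0.8,-0.1,0,0,0,-1],[0,-0.8,0,0,0,0,-1],[0,-0.8,0,0,0,0,-1],[0,-0.8,0,0,0,0,-1],[0,-0.6,0,0,0,0,-1]]'
python3 - <<'E'
from h import *
go(38.5,-15,46)
E
```

```text
t: 6.85
position: [0.5179, -0.1267, 0.0468]
tool_rot: [0.949, 0.315, 0.007, 0.005]
force: [-0.3, 0.5, -0.4]
grip_width: 0.004
shift cm [-0.13 -1.51  0.06] rotvec [ 0.014 -0.011 -0.006] | now reader mm [ 23.4 -16.2] z 46.8 F [-0.27  0.53 -0.36] grip 0.004 t 6.85
```

```bash
python3 -m handwheel '[[-0.1,-0.5,0,0,0,0,-1],[0,-0.4,0,0,0,0,-1],[0,-0.3,0,0,0,0,-1],[0,-0.3,0,0,0,0,-1]]'
python3 - <<'E'
from h import *
go(38.5,-15,46)
E
```

```text
t: 7.25
position: [0.508, -0.1145, 0.0469]
tool_rot: [0.949, 0.315, 0.008, 0.006]
force: [2.2, -4.6, 1.2]
grip_width: 0.003
shift cm [-0.07  0.06  0.09] rotvec [ 0.016 -0.012 -0.006] | now reader mm [ 39.1 -15.7] z 46.9 F [ 2.15 -4.59  1.22] grip 0.003 t 7.25
```

The 5 N pushing back along -x arrives where the rim is expected. One more small push to confirm, then I'll back off, rise and look.

```bash
python3 -m handwheel '[[0,-0.2,0,0,0,0,-1],[0,0,0,0,0,0,-1]]'; python3 -m handwheel '[[0,1,0,0,0,0,-1],[0,0.8,0,0,0,0,-1],[0,0,-3,0,0,0,-1],[0,0,-4,0,0,0,-1],[0,4,-4,0,0,0,-1],[0,4,0,0,0,0,-1],[4,3,0,0,0,0,-1],[4,3,0,0,0,0,-1],[0,0,0,0,0,0,-1]]'
python3 - <<'E'
from h import *
go(38.5,-15,46)
for n in("scene","top"):
    im=ctrl.read_camera(n)[:,:,::-1]; a=im[190:310,245:375] if n=="scene" else im[180:300,250:410]
    cv2.imwrite(f"pics/{n}7.png",cv2.resize(a,None,fx=5,fy=5,interpolation=cv2.INTER_CUBIC))
E
```

```text
t: 7.45
position: [0.508, -0.1146, 0.0473]
tool_rot: [0.949, 0.314, 0.009, 0.007]
force: [-0.4, -0.3, 0.0]
grip_width: 0.006
t: 8.35
position: [0.6607, -0.1939, 0.158]
tool_rot: [0.949, 0.314, 0.005, 0.003]
force: [-0.5, 0.9, -1.4]
grip_width: 0.005
shift cm [ -7.67 -15.52  11.01] rotvec [ 0.009 -0.007 -0.009] | now reader mm [-116.3  -89.6] z 158.0 F [-0.52  0.88 -1.42] grip 0.005 t 8.35
```

View pics/scene7.png

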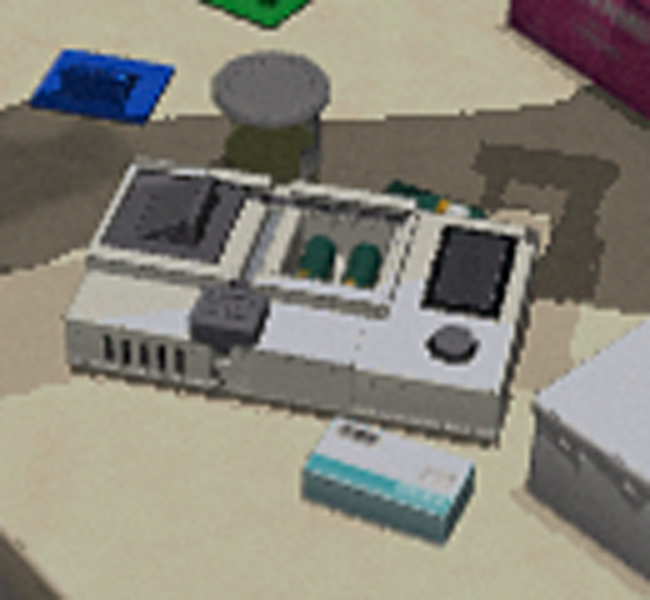

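View pics/top7.png

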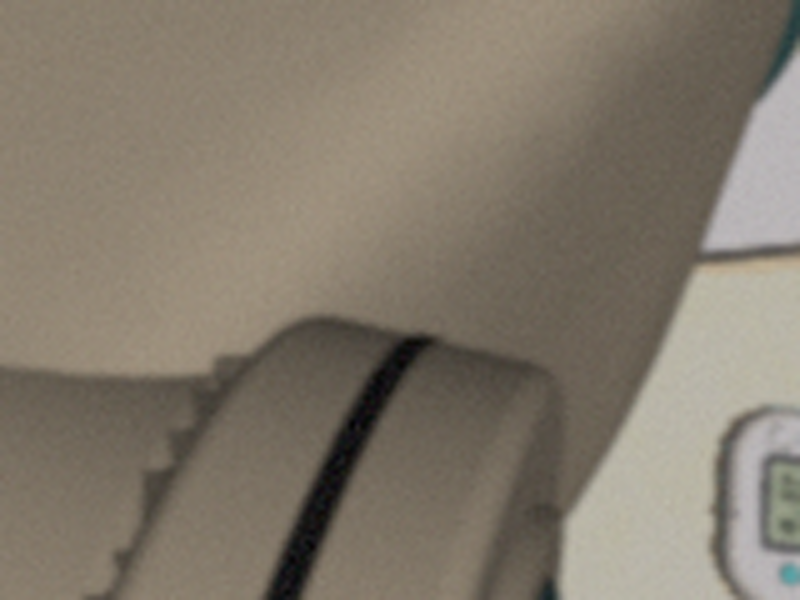

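The cover now lies on the deck by the rim, with the batteries exposed and the pad still down. The arm blocks the top view. I'll check where the cover's rear edge and wedge-face foot lie in the scene view.

```bash
python3 - <<'E'
from h import *
im=ctrl.read_camera("scene")[:,:,::-1]; cv2.imwrite("pics/s8.png",cv2.resize(im[218:254,258:308],None,fx=16,fy=16,interpolation=cv2.INTER_CUBIC))
E
```

```text
(no output)
```

View pics/s8.png

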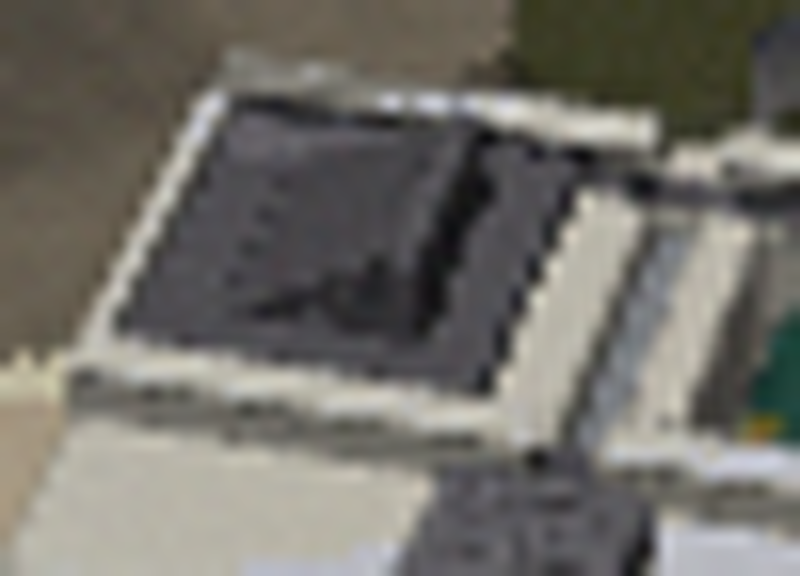

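```bash
python3 - <<'E'
from h import *
f=lambda a,b,z:((cast("scene",(258+a/16-.5,218+b/16-.5),z)[:2]-o)@Q*1000).round(1)
print("face foot",f(425,335,.038),f(490,165,.038),"rear edge",f(488,392,.038),f(590,185,.038),"front edge at rim",f(115,335,.038),f(230,100,.038))
print(ctrl.get_state()["force"],ctrl.get_state()["dq"].round(3))
E
```

```text
face foot [49.5 -0.1] [ 51.1 -39.9] rear edge [37.7  9.7] [ 35.9 -38.9] front edge at rim [91.4 10.6] [ 92.1 -45.5]
[-0.67579871  0.3498549  -0.15136993] [-0.001 -0.023  0.005  0.035 -0.001 -0.004  0.   ]
```

The wedge foot has moved from about -25 to +50 mm, so 75 mm against the nominal 73.5. No gap shows at the rim.

```bash
python3 -m handwheel '[[0,0,0,0,0,0,-1],[0,0,0,0,0,0,-1]]'; python3 -c "
from bench import ctrl
print(ctrl.hand_in())"
```

```text
t: 8.7
position: [0.6503, -0.1949, 0.1574]
tool_rot: [0.95, 0.311, -0.0, 0.001]
force: [-0.1, 0.7, -0.7]
grip_width: 0.007
the job is handed in; nothing more can be done
None
```

The job is done and handed in at about 8.7 s. I pressed the push pad to its bottom stop with the shut fingers, where the force jumped to about 36 N at a tip height of 43 mm. I then pushed the cover by the upright face of its wedge along the rails until it met the rim.

**Cover:** the wedge face moved about 75 mm in the scene view, against a nominal 73.5 mm, which is within my measuring error. No gap shows at the rim, and the batteries are exposed.

**Catch:** the pad was still down and the bar sunk in the last picture.

**Rest of the scene:** the scene view shows the cup, battery, carton and key apparently as they were. The marker and meter were out of that crop, so I did not check them at the end; I never moved near either one. The hand was clear, about 16 cm up.

**Checks that failed or disagreed:**
- **Top camera:** the arm blocked it at the end, so the final position rests on the scene view alone.
- **Reader position:** the two views differed by up to 6 mm, and the fitted scale was 2% small.
- **Rim contact:** I felt about 5 N on reaching the rim. It had gone to zero after a further small push that did not move the hand.

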